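Count along the sorter rail, then push the carton into the third gap

TASK

Starting at the sorter's tall end plate, count the gaps by running a fingertip along the rail on top of the back panel, touching it over the first, then the second, then the third gap and no further. Then push the white carton along the bench into that third gap until it is fully home against the back panel, and let go. Only push it: do not lift it, and leave the other things where they are.

Things in the scene. Friction and masses are not known exactly. Their poses are not given: they have to be found in the camera images.
- sorter: Fixed aluminium sorter; four gaps side by side, open on top and in front (towards the robot), the bench their floor. Plates 4 mm thick, 50 mm high, every 76 mm at y = -152 to 152: gaps 72 mm wide, middles at y = 114, 38, -38, -114. Origin: on the bench, middle of the plates' front edges; x into the gaps, y left seen from the robot, z up. Back panel face at x = 76.
- tall_end: Fixed tall end plate, at the sorter's left or right end; counting starts here. 4 mm thick, 50 mm high in front, 110 mm high at the rear (x = 56 to 100), where a flat cap 24 mm wide tops it. Origin on the bench at its front edge, axes parallel to the sorter's. From it to the middle of the first gap 38 mm, second 114, third 190, fourth 266.
- carton_center (a point): Centre of the white carton lying loose on the bench before the sorter: 80 mm along its x, 56 along y, 40 high, about 0.2 kg; the centre is 20 mm above the bench. Fully home in a gap, its centre is at the sorter's x = 36 and it sticks out 4 mm in front.
- rail_a: Dark steel rail section above the rear of the gap that is leftmost seen from the robot: 40 mm long along y, centred on the gap, 20 mm wide (sorter x = 76 to 96). Rigid. Origin: middle of its top face, 66 mm above the bench; axes as the sorter. Four such sections and plain 36 mm pieces between them make one level, flush rail; only touches on the sections count.
- rail_b: Dark steel rail section above the rear of the gap that is second from left seen from the robot: 40 mm long along y, centred on the gap, 20 mm wide (sorter x = 76 to 96). Rigid. Origin: middle of its top face, 66 mm above the bench; axes as the sorter. Four such sections and plain 36 mm pieces between them make one level, flush rail; only touches on the sections count.
- rail_c: Dark steel rail section above the rear of the gap that is third from left seen from the robot: 40 mm long along y, centred on the gap, 20 mm wide (sorter x = 76 to 96). Rigid. Origin: middle of its top face, 66 mm above the bench; axes as the sorter. Four such sections and plain 36 mm pieces between them make one level, flush rail; only touches on the sections count.
- rail_d: Dark steel rail section above the rear of the gap that is rightmost seen from the robot: 40 mm long along y, centred on the gap, 20 mm wide (sorter x = 76 to 96). Rigid. Origin: middle of its top face, 66 mm above the bench; axes as the sorter. Four such sections and plain 36 mm pieces between them make one level, flush rail; only touches on the sections count.
- sorted_a: Bystander: brown cardboard box 68 x 50 x 32 mm lying in the leftmost gap. Origin at the centre of its underside.
- sorted_d: Bystander: brown cardboard box 66 x 44 x 44 mm lying in the rightmost gap. Origin at the centre of its underside.
- tape_roll: Bystander: roll of clear tape lying flat on the bench left of the sorter, 100 mm across, 48 mm high. Origin at the centre of its underside.
- jar: Bystander: jar 56 mm across, 75 mm high, standing on the bench right of the sorter. Origin at the centre of its underside.
Mind the look-alikes: they are no part of the job. Leave any blue look-alike of the part that bears carton_center alone. Of the things that look like the tall_end, the larger one is meant.

How it is judged:
By the outcome, as a careful person would: the job done as asked, in the order asked, and still so for the second after the job is handed in, with the robot touching nothing.
It also fails if it takes over 67 s, if anything falls off the work surface, if the arm or the gripper's body presses on something with over 40 N, if the wrist force passes 120 N, or if a joint passes its speed limit or range.

ROBOT

A 7-joint arm with a two-finger parallel gripper is mounted at the origin on the work surface. World frame = base frame: x ahead of the robot, y to its left, z up, the work surface at z = 0. Lengths are in m, angles in rad, forces in N, time in s.
With the tool pointing down it reaches from about 0.425 to 0.875 m from the base axis. Payload 4.7 kg.
Tool frame: the origin (TCP) lies at the very end of the fingers, on their centre line; the grasp point (between the pads) lies r.pinch_z behind it (r.pinch_z is the distance from the TCP to the grasp point, in m); z points along the fingers, y is the line along which they close (so a half turn about z gives the same grasp; the last joint's range is limited). The gripper opens to 85 mm and grips with 20 to 120 N. Pads are 22 mm wide; open, the fingers measure 114 mm over their backs; the gripper's body (76 mm by 85 mm) begins 54 mm behind the grasp point. The pads swing forward as they close: fully open they stand 13 mm farther back than shut.
Start: joints at [-1.227, 0.321, -0.07, 1.45, 0.023, 1.371, -0.057], TCP at [0.211, 0.615, 0.231] pointing down, gripper open.
Joint ranges: [-2.86, 2.86], [-0.3, 2.09], [-1.38, 1.24], [0.06, 2.45], [-1.56, 4.7], [0.09, 2.05], [-2.69, 2.69]. Speed limits (rad/s): [2.57, 2.57, 3.14, 3.14, 3.14, 3.14, 3.14].

INTERFACE

Orientations are given as [roll, pitch, yaw] about the fixed x, y, z axes, in that order (R = Rz(yaw) Ry(pitch) Rx(roll)).
In Python, from rig import r gives the robot as it stands. Calls block until the motion is done:
- r.move_to(position, orientation): joint-space move of the TCP to a pose.
- r.movel(position, rate=0.15, frame=None, stop_force=None): straight line of the TCP; frame=None keeps the orientation; rate is the mean speed in m/s. With stop_force (N) it stops when the force on the tool has changed by that much, and returns True; else False.
- r.move_j(angles): joint-space move.
- r.gripper_to(opening, strength=None): opening from 0.0 (shut) to 1.0 (fully open); strength is the grip in N (None keeps the last); returns when the fingers have stopped.
- r.hold(seconds).
- r.inverse_kinematics(position, orientation): joint angles nearest the present ones, or None.
- r.snapshot(name): name is "side" or "top"; returns a dict with "frame" (420x560x3 uint8, red, green, blue), "z_map" (420x560 float32, m along the optical axis (not along the pixel's ray), 0 where there is no reading), "vertical_fov" (degrees; the focal length in pixels is half the picture's height over the tangent of half this angle, whatever the lens; pixels are square), "cx", "cy" (the principal point, pixels), "R" (3x3) and "t" (3): a world point X has camera coordinates R X + t. Camera axes: x right, y down, z forward; pixel columns grow to the right and rows downward; lengths in m; the calibration is good to about 2 mm. A picture is of the moment at which its call begins.
A pose or a line that the arm cannot do raises r.PlanningError and nothing moves.
- r.sign_off(): hands the job in; it is judged then, once.
Trained networks look in a picture, given as the dict that the camera call returned (one of the last four; its "shot" number tells which), for a name from the list of things; names that differ only in an ending like _2 or _b are one class to them, and where a whole thing is asked for, a point or a joint stands for the part that bears it (a point fixed in the world has none). Each returns a list of dicts, best first, with "confidence" (0 to 1); they miss things now and then, are a little off and sometimes report something else, mostly with a low value. They report only what shows in the picture. A call takes as long as a camera call. They do not tell look-alikes from the thing itself.
- r.look_for(picture, name): "position" ([x, y, z] in m, in world coordinates, good to about 4 mm: the middle of the surface that is visible of it).
- r.cut_out(picture, name): "region" (420x560 bool, what is visible of it).
- r.tip_of(picture, name): "position" ([x, y, z] in m, in world coordinates, good to about 4 mm: a listed point, or the origin of a listed thing).
Readings, each from a call of its own:
- r.read_time(): time.
- r.read_joint_pos(): joint angles.
- r.read_joint_velocities(): joint speeds.
- r.read_joint_efforts(): joint torques, N m.
- r.read_eef_pos(): TCP position.
- r.read_orientation(): TCP orientation.
- r.read_wrist_force(): force on the tool from outside, world axes, zero at the start.
- r.read_wrist_torque(): the same for the moment, N m.
- r.read_finger_gap(): opening from 0.0 (shut) to 1.0 (fully open).
- r.read_finger_force(): force on a finger pad.
Only numpy, scipy, OpenCV 4.12 (cv2) and the standard library are available. Lean on these libraries where they do the work, as an engineer would, in place of code of your own. Each camera call takes 0.05 s, during which the arm holds its last target. There are 200 camera calls.

## Working session

There is one attempt and no reset: what is moved stays moved. The work goes in short steps, each a Python script; the robot and the scene stay as the last script left them, time stands still between calls to the robot, and variables do not carry over. Pictures are saved under pics/ and viewed, at most 10 in all, crops included, and the job is handed in when it is done.

```bash
mkdir -p pics; ls
python3 - <<'E'
from rig import r
import cv2,numpy as np
for n in("top","side"):
    s=r.snapshot(n); cv2.imwrite(f"pics/{n}0.png",cv2.cvtColor(s["frame"],cv2.COLOR_RGB2BGR))
    np.savez(f"{n}0.npz",**{k:s[k] for k in s})
    for k in["sorter","tall_end","carton_center","rail_a","tape_roll","jar","sorted_a","sorted_d"]:
        print(n,k,[(np.round(d["position"],3).tolist(),round(d["confidence"],2)) for d in r.tip_of(s,k)])
print(r.pinch_z,r.read_time(),r.read_orientation())
E
```

```text
pics
top sorter [([0.583, -0.009, -0.0], 0.77)]
top tall_end [([0.478, -0.18, 0.002], 0.62), ([0.596, -0.157, 0.0], 0.59)]
top carton_center [([0.391, 0.126, 0.024], 0.9), ([0.498, 0.05, 0.019], 0.62), ([0.656, 0.114, 0.064], 0.62)]
top rail_a [([0.657, 0.114, 0.062], 0.64), ([0.663, 0.034, 0.063], 0.64), ([0.674, -0.118, 0.063], 0.57), ([0.67, -0.038, 0.068], 0.46)]
top tape_roll []
top jar [([0.478, -0.369, 0.002], 0.9)]
top sorted_a [([0.611, 0.104, -0.002], 0.72), ([0.629, -0.119, -0.001], 0.71)]
top sorted_d [([0.611, 0.104, -0.002], 0.72), ([0.629, -0.119, -0.001], 0.71)]
side sorter [([0.583, -0.011, 0.002], 0.77)]
side tall_end [([0.48, -0.184, 0.004], 0.89), ([0.598, -0.165, 0.002], 0.84), ([0.656, 0.107, 0.066], 0.71)]
side carton_center [([0.394, 0.128, 0.019], 0.86), ([0.498, 0.05, 0.02], 0.77), ([0.609, 0.105, 0.0], 0.58)]
side rail_a [([0.654, 0.109, 0.064], 0.53), ([0.678, -0.114, 0.066], 0.49), ([0.662, 0.036, 0.067], 0.48), ([0.669, -0.036, 0.063], 0.42)]
side tape_roll [([0.532, 0.379, -0.0], 0.97)]
side jar [([0.596, -0.164, 0.002], 0.69), ([0.531, 0.377, 0.0], 0.49)]
side sorted_a [([0.626, -0.116, 0.002], 0.93), ([0.605, 0.105, 0.0], 0.87)]
side sorted_d [([0.626, -0.116, 0.002], 0.93), ([0.605, 0.105, 0.0], 0.87)]
0.0187 0.9 [3.14154293e+00 5.69707939e-05 2.81181646e+00]
```

View pics/top0.png

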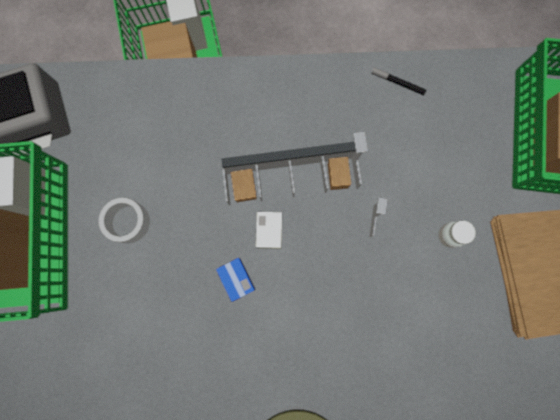

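View pics/side0.png

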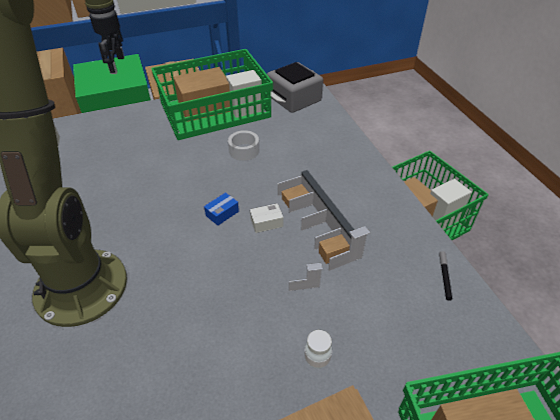

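The top view shows:
- **Tall end plate:** the larger one, with its cap at (360,143), sits at the sorter's right end. The smaller look-alike stands alone at (380,205).
- **Carton:** the white one is at (268,230) and the blue look-alike at (236,280).
- **Gaps:** counting from the right, the third is the empty one at x≈275, above `rail_b`. Brown boxes are at (243,185) and (340,172).

Next I'll measure the geometry from depth and check with one crop.

```bash
cat > geo.py <<'E'
import numpy as np, cv2
def cloud(s):
    f=210/np.tan(np.radians(float(s["vertical_fov"])/2)); z=s["z_map"]; v,u=np.mgrid[:420,:560]
    P=np.stack([(u-s["cx"])*z/f,(v-s["cy"])*z/f,z],-1)
    P=(P-s["t"])@s["R"]; P[z==0]=np.nan; return P
def rect(P,m):
    q=P[m][:,:2].astype(np.float32); (c,sz,a)=cv2.minAreaRect(q*1000); return np.round(c,1),np.round(sz,1),round(a,1),np.round(np.median(P[m][:,2])*1000,1),len(q)
def white(s,P): # carton top
    F=s["frame"].astype(int); x,y,z=P[...,0],P[...,1],P[...,2]
    return (abs(x-.50)<.1)&(abs(y-.05)<.08)&(abs(z-.04)<.006)&(F.min(-1)>110)
E
python3 - <<'E'
import numpy as np,cv2
from geo import *
for n in("top","side"):
    s=dict(np.load(n+"0.npz")); P=cloud(s); x,y,z=np.moveaxis(P,-1,0)
    print(n,"carton",rect(P,white(s,P)))
    m=(abs(x-.667)<.05)&(abs(y)<.14)&(abs(z-.066)<.006)&(s["frame"].max(-1)<90)
    print("rail",rect(P,m)); print(np.polyfit(y[m],x[m],1), np.round([y[m].min(),y[m].max()],3))
    m=(abs(x-.68)<.06)&(abs(y+.16)<.05)&(abs(z-.11)<.008); print("cap",rect(P,m))
    m=(abs(x-.62)<.08)&(abs(y)<.2)&(abs(z-.05)<.004); print("plates",m.sum())
    m=(abs(x-.39)<.08)&(abs(y-.127)<.07)&(z>.033)&(z<.05); print("blue",rect(P,m))
im=cv2.imread("pics/top0.png")[125:305,205:405]; cv2.imwrite("pics/crop.png",cv2.resize(im,None,fx=3.3,fy=3.3,interpolation=cv2.INTER_CUBIC))
E
```

```text
top carton (array([496. ,  55.2]), array([ 86.3, 231.1]), 70.0, np.float64(39.8), 929)
rail (array([663.7,   0.8]), array([ 20.2, 281.6]), 5.7, np.float64(65.5), 1082)
[-0.10005013  0.66303473] [-0.14  0.14]
cap (array([ 672.3, -155. ]), array([44.9, 23.7]), 6.5, np.float64(109.6), 234)
plates 471
blue (array([408.3,  95.7]), array([ 83.4, 126.7]), 31.2, np.float64(39.9), 988)
side carton (array([480.2,  65.1]), array([ 94.9, 190.3]), 72.1, np.float64(40.6), 492)
rail (array([667.7,   6.8]), array([ 21. , 269.4]), 5.3, np.float64(66.6), 500)
[-0.09363877  0.66678777] [-0.128  0.14 ]
cap (array([ 677. , -155.5]), array([43.9, 25.1]), 5.0, np.float64(110.9), 152)
plates 511
blue (array([410.3,  97.3]), array([ 84.6, 120.1]), 28.0, np.float64(40.4), 466)
```

View pics/crop.png

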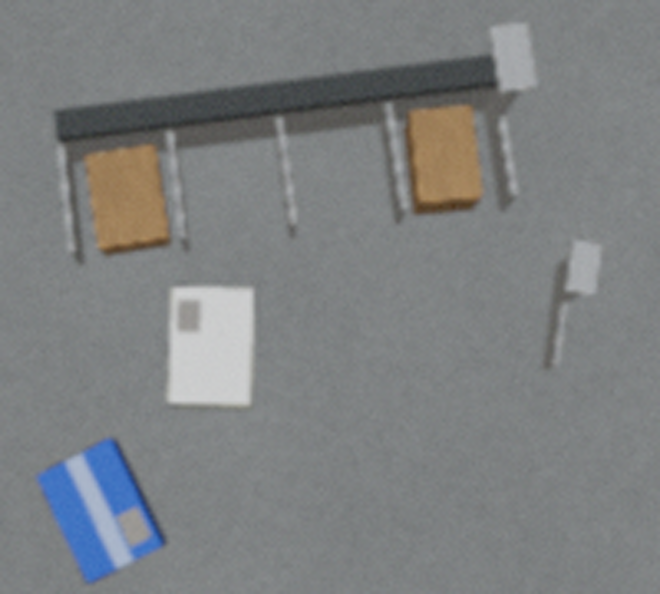

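The carton is about 30 mm left of the third gap's middle, so it needs a sideways push first. I'll do the rail count now, with the closing axis along sorter x.

```bash
cat >> geo.py <<'E'
th=0.097; O=np.array([.5815,-.0105])
def W(x,y,z): c,s=np.cos(th),np.sin(th); return [O[0]+c*x-s*y,O[1]+s*x+c*y,z]
def S(p): c,s=np.cos(th),np.sin(th); d=np.array(p[:2])-O; return np.round([c*d[0]+s*d[1],-s*d[0]+c*d[1]],4)
E
python3 - <<'E'
from rig import r
from geo import *
for psi in(th+np.pi/2,th-np.pi/2,th,th+np.pi):
    psi=(psi+np.pi)%(2*np.pi)-np.pi
    print(round(psi,2),[None if (q:=r.inverse_kinematics(W(*p),[np.pi,0,psi])) is None else np.round(q,2).tolist() for p in((.086,-.114,.2),(.086,.038,.067),(-.077,.12,.012),(-.15,.038,.012))])
psi=th+np.pi/2
r.gripper_to(0.0)
r.move_to(W(.086,-.110,.2),[np.pi,0,psi])
r.movel(W(.086,-.110,.085),rate=.12)
f0=r.read_wrist_force()
print(f0, r.movel(W(.086,-.110,.058),rate=.02,stop_force=3), r.read_eef_pos(), r.read_wrist_force(), r.read_time())
E
```

```text
1.67 [[-0.41, 0.5, 0.78, 1.41, -0.35, 1.37, 0.47], [-0.5, 0.51, 0.54, 1.61, -0.29, 1.1, 0.21], [-0.67, 0.26, 0.46, 2.05, -0.15, 0.87, -0.03], [-0.69, 0.1, 0.63, 2.22, -0.08, 0.84, 0.08]]
-1.47 [[-0.57, 0.61, 1.06, 1.42, -0.53, 1.42, -2.55], [-0.84, 0.71, 1.06, 1.62, -0.66, 1.21, -2.68], [0.75, 0.53, -1.17, 2.0, 0.59, 1.0, 2.53], None]
0.1 [[-0.4, 0.5, 0.76, 1.41, -0.34, 1.37, -1.11], [-0.55, 0.53, 0.6, 1.61, -0.32, 1.11, -1.34], [-0.76, 0.27, 0.56, 2.05, -0.18, 0.87, -1.57], [-0.71, 0.1, 0.65, 2.22, -0.08, 0.84, -1.48]]
-3.04 [[-0.41, 0.5, 0.78, 1.41, -0.35, 1.37, 2.04], [-0.43, 0.5, 0.44, 1.61, -0.23, 1.09, 1.74], [-0.6, 0.25, 0.38, 2.05, -0.12, 0.87, 1.52], [-0.64, 0.1, 0.58, 2.22, -0.07, 0.84, 1.65]]
[-0.3100068   0.28744288  0.02584907] True [ 0.67766121 -0.11162925  0.06623178] [0.7550455  0.20896424 3.2712631 ] 6.7167
```

Run:
```python
from rig import r
from geo import *
z=r.read_eef_pos()[2]-.0003
for a in (-.076,-.038,0,.036):
    print(a, r.movel(W(.086,a,z),rate=.05,stop_force=20), np.round(r.read_wrist_force(),2))
    if a in(-.038,.036) and r.read_wrist_force()[2]<2:
        print("press",r.movel(W(.086,a,z-.008),rate=.02,stop_force=3),r.read_eef_pos(),r.read_wrist_force())
        z=r.read_eef_pos()[2]-.0003
p=r.read_eef_pos(); print(S(p),p)
r.movel([p[0],p[1],.15],rate=.15)
r.gripper_to(.22)
t=r.snapshot("top"); r.movel(W(.03,.125,.15)); print(r.read_time())
```

```text
-0.076 False [-0.07 -2.14  5.85]
-0.038 False [ 0.89 -2.66  5.47]
0 False [ 0.22 -1.69  5.88]
0.036 False [ 0.1  -2.67  5.78]
[0.086  0.0373] [0.66348555 0.0349805  0.0662    ]
12.15
```

Contact held at about 5–6 N through all three sections. Next is the sideways push.

```bash
cat >> geo.py <<'E'
def carton(s):
    P=cloud(s); m=white(s,P).astype(np.uint8); m[:]=cv2.morphologyEx(m,cv2.MORPH_OPEN,np.ones((3,3)))
    n,l,st,_=cv2.connectedComponentsWithStats(m); k=1+np.argmax(st[1:,4]); q=P[l==k]
    (c,sz,a)=cv2.minAreaRect((q[:,:2]*1000).astype(np.float32))
    return S(np.array(c)/1000),np.round(sz,1),round(a-np.degrees(th),1),len(q)
E
python3 - <<'E'
from rig import r
from geo import *
s0=dict(np.load("top0.npz")); print(carton(s0),carton(dict(np.load("side0.npz"))))
for s in (r.snapshot("top"),r.snapshot("side")):
  print(carton(s),[(S(d["position"]),round(d["confidence"],2)) for d in r.tip_of(s,"carton_center")])
E
```

```text
(array([-0.0767,  0.0657]), array([56. , 79.1]), np.float64(82.8), 898) (array([-0.0712,  0.0632]), array([61.1, 80.5]), np.float64(80.6), 457)
(array([-0.0767,  0.0654]), array([55.8, 79.2]), np.float64(82.5), 898) [(array([-0.1757,  0.1531]), 0.64), (array([-0.0747,  0.0689]), 0.58), (array([0.0833, 0.1147]), 0.33)]
(array([-0.0708,  0.0645]), array([60.1, 81.2]), np.float64(80.7), 465) [(array([-0.1713,  0.1548]), 0.88), (array([-0.0777,  0.0664]), 0.79), (array([ 0.0346, -0.1109]), 0.37)]
```

Run:
```python
from rig import r
from geo import *
r.movel(W(-.077,.130,.15)); r.movel(W(-.077,.130,.012))
print(r.movel(W(-.077,.080,.012),rate=.04,stop_force=20),np.round(r.read_wrist_force(),2),S(r.read_eef_pos()))
for n in("top","side"):
  s=r.snapshot(n); print(carton(s)); cv2.imwrite(f"pics/{n}1.png",cv2.cvtColor(s["frame"],cv2.COLOR_RGB2BGR))
print(r.read_time())
```

```text
False [0.26 0.08 0.21] [-0.0771  0.0798]
(array([-0.0729,  0.0247]), array([33.4, 79.4]), np.float64(82.9), 394)
(array([-0.0667,  0.0386]), array([80.9, 63.5]), np.float64(1.0), 488)
15.7833
```

View pics/side1.png

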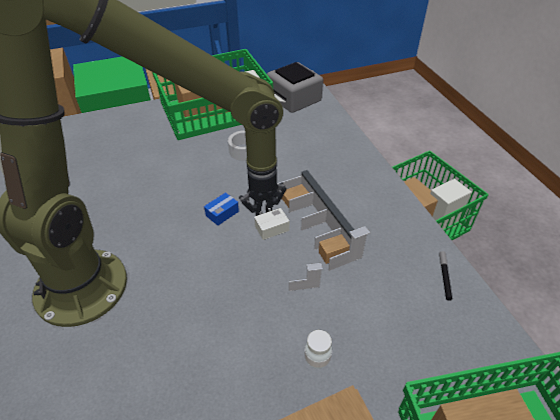

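The side view shows the carton at (272,222), squared up with the gap, and the blue one untouched at (221,208). I'll back off, turn the tool, re-measure, then push in.

Run:
```python
from rig import r
from geo import *
r.movel(W(-.077,.105,.012),rate=.1); r.movel(W(-.077,.105,.13))
p=W(-.145,.039,.13)
r.movel(p,frame=[np.pi,0,th]) if False else r.move_to(p,[np.pi,0,th])
print(r.read_eef_pos(),r.read_orientation())
for n in("top","side"): s=r.snapshot(n); print(carton(s))
print(r.read_time())
print(r.inverse_kinematics(W(-.145,.039,.012),[np.pi,0,th]),np.linalg.norm(W(-.145,.039,0)))
```

```text
[0.43334675 0.01431245 0.12978419] [3.14117201e+00 3.98941610e-04 9.78116370e-02]
(array([-0.1652,  0.1528]), array([4.9, 4.4]), np.float64(82.5), 9)
(array([-0.0671,  0.039 ]), array([81. , 59.1]), np.float64(-0.7), 484)
18.65
[-0.98423845  0.14653347  0.94335279  2.21922558 -0.15908356  0.84225256
 -1.41339685] 0.43363952842588216
```

Run:
```python
from rig import r
from geo import *
r.movel(W(-.145,.039,.012),rate=.1)
print(r.movel(W(-.065,.039,.012),rate=.05,stop_force=12),np.round(r.read_wrist_force(),2),S(r.read_eef_pos()))
for n in("top","side"):
  s=r.snapshot(n); cv2.imwrite(f"pics/{n}2.png",cv2.cvtColor(s["frame"],cv2.COLOR_RGB2BGR)); print(carton(s))
c=cv2.imread("pics/side2.png")[150:290,200:390]; cv2.imwrite("pics/c2.png",cv2.resize(c,None,fx=4,fy=4,interpolation=cv2.INTER_CUBIC))
print(r.read_time())
```

```text
False [-1.08 -0.87  0.3 ] [-0.065  0.039]Traceback (most recent call last):
  File "<stdin>", line 6, in <module>
  File "geo.py", line 16, in carton
    n,l,st,_=cv2.connectedComponentsWithStats(m); k=1+np.argmax(st[1:,4]); q=P[l==k]
                                                      ~~~~~~~~~^^^^^^^^^^
    return _wrapfunc(a, 'argmax', axis=axis, out=out, **kwds)
    return bound(*args, **kwds)
ValueError: attempt to get argmax of an empty sequence
```

Run:
```python
from rig import r
from geo import *
s=r.snapshot("side"); print(carton(s),r.read_time())
c=cv2.cvtColor(s["frame"],cv2.COLOR_RGB2BGR)[150:290,200:390]; cv2.imwrite("pics/c2.png",cv2.resize(c,None,fx=4,fy=4,interpolation=cv2.INTER_CUBIC))
```

```text
(array([-0.0063,  0.0407]), array([68.4, 56.7]), np.float64(84.0), 271) 21.8333
```

View pics/c2.png

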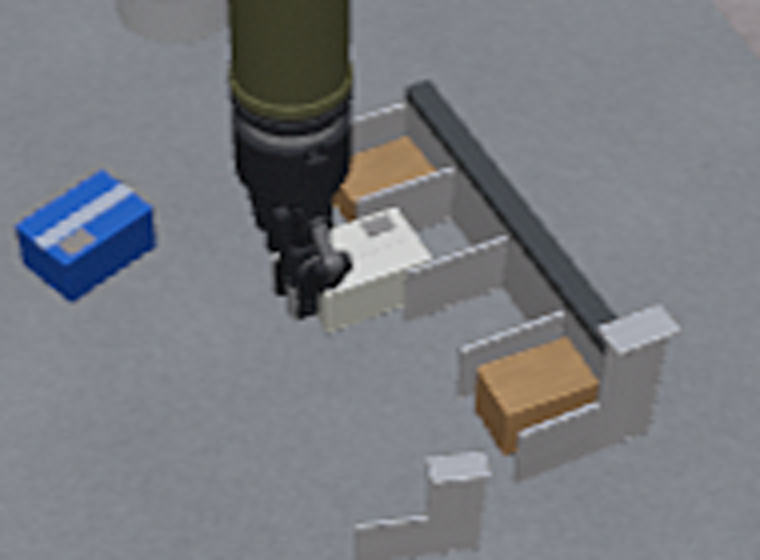

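The carton, in the crop at (370,250), is about 30 mm into the third gap between its plates and running straight. I'll push it home with a force stop.

Run:
```python
from rig import r
from geo import *
print(r.movel(W(-.03,.039,.012),rate=.05,stop_force=10),np.round(r.read_wrist_force(),2),S(r.read_eef_pos()))
print(r.movel(W(-.006,.039,.012),rate=.02,stop_force=8),np.round(r.read_wrist_force(),2),S(r.read_eef_pos()))
r.hold(.3); print(np.round(r.read_wrist_force(),2))
r.movel(W(-.06,.039,.012),rate=.08); r.movel(W(-.09,.039,.2))
r.move_to([.35,.4,.25],[np.pi,0,.8])
for n in("top","side"):
  s=r.snapshot(n); im=cv2.cvtColor(s["frame"],cv2.COLOR_RGB2BGR)
  P=cloud(s); m=(s["frame"].min(-1)>125)&(abs(P[...,2]-.04)<.006)
  q=P[m]; q=np.array([S(a) for a in q]); k=(abs(q[:,1]-.038)<.033)&(q[:,0]>-.04)&(q[:,0]<.08); (c,sz,a)=cv2.minAreaRect((q[k]*1000).astype(np.float32)); print(n,c,sz,a)
  c=im[125:305,205:405] if n=="top" else im[150:290,200:390]
  cv2.imwrite(f"pics/{n}3.png",cv2.resize(c,None,fx=3.3,fy=3.3,interpolation=cv2.INTER_CUBIC))
print(r.read_time())
```

```text
False [ 0.49 -0.26 -0.06] [-0.0297  0.0388]
True [ 0.39  0.38 -0.76] [-0.0163  0.039 ]
[ 0.83  0.26 -0.79]
top (33.83883285522461, 38.935890197753906) (80.83098602294922, 55.91845703125) 0.16464322805404663
side (37.977455139160156, 39.34748840332031) (62.9785041809082, 81.40516662597656) 89.39434814453125
27.475
```

View pics/top3.png

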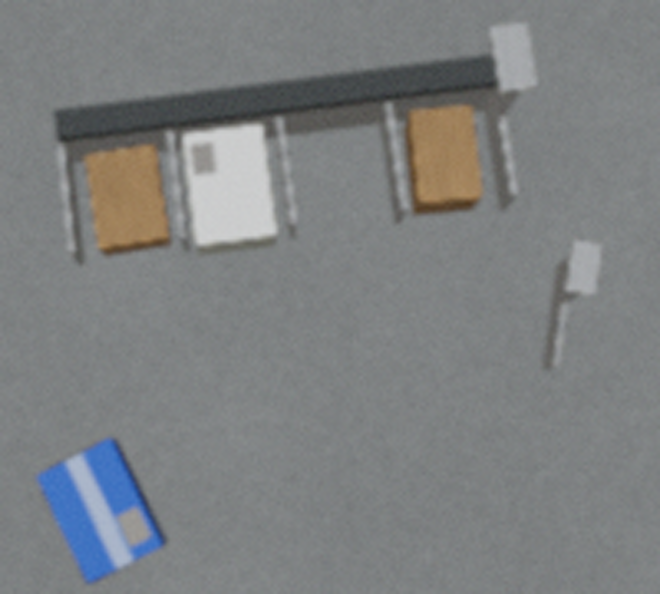

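View pics/side3.png

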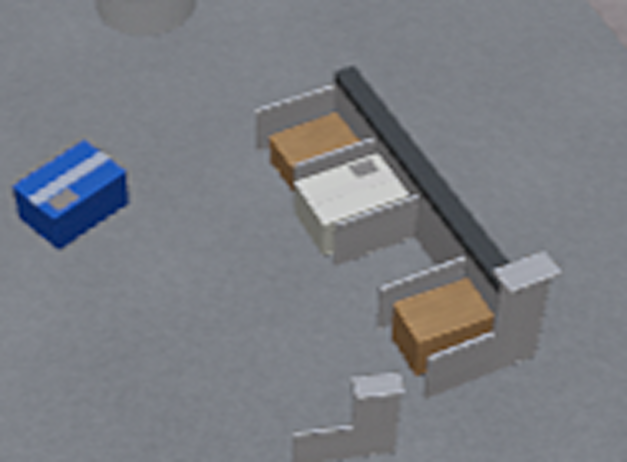

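The carton at (230,185) in the top crop is in the third gap and looks home. The force fell to zero after the stop, so I'll confirm with one more gentle press and then hand in.

Run:
```python
from rig import r
from geo import *
r.move_to(W(-.09,.039,.2),[np.pi,0,th]); r.movel(W(-.06,.039,.012),rate=.15)
for i in range(2):
    hit=r.movel(W(-.003,.039,.012),rate=.015,stop_force=12); print(hit,np.round(r.read_wrist_force(),2),S(r.read_eef_pos()),r.read_time())
    if i==0: r.movel(W(-.03,.039,.012),rate=.1)
r.movel(W(-.06,.039,.012),rate=.08); r.movel(W(-.09,.039,.2))
r.move_to([.35,.4,.25],[np.pi,0,.8]); r.hold(.3)
s=r.snapshot("top"); P=cloud(s); q=P[(s["frame"].min(-1)>125)&(abs(P[...,2]-.04)<.006)]; q=np.array([S(a) for a in q]); k=(abs(q[:,1]-.038)<.033)&(q[:,0]>-.04)&(q[:,0]<.08); print(cv2.minAreaRect((q[k]*1000).astype(np.float32)),r.read_time())
```

```text
True [ 0.64  0.43 -0.24] [-0.0163  0.039 ] 33.1333
True [ 0.83 -0.46  0.12] [-0.0165  0.039 ] 34.525
((33.774173736572266, 38.930259704589844), (80.9288101196289, 55.9175910949707), 0.1544451266527176) 38.4917
```

```bash
python3 -c "
from rig import r
print(r.sign_off())"
```

```text
the job is handed in; nothing more can be done
None
```

I ran the fingertip along the rail over gaps one to three from the tall end. Then I pushed the white carton home against the back panel in the third gap, let go, and handed the job in at about 38.5 s of the 67 s limit.

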